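Set the stop of a slicing board and clamp its leg

TASK

Get the slicing board on the hob ready: first push the crumb drawer in the front of the board fully home. Then push the sprung stop fence to the left along the board until its pointer lines up with the ridge of the marker clip, keep it held there, and, still holding it at the mark, sweep the cam lever beside it all the way closed (away from the drawer side). Finish while still holding the fence at the mark with the lever closed: do not let go, and leave the spice jar, the tin and the salt mill alone.

Things in the scene. Friction and masses are not known exactly. Their poses are not given: they have to be found in the camera images.
- board: Fixed pale-wood slicing board, 200 x 280 mm, top 55 mm above the hob on which it stands. Origin: centre of its underside. x points from the drawer front (towards the robot) to the back, y to the left along the board, z up; yaw 0.36 to 0.56. Left, right, front and back below are the board's.
- drawer (a joint): How far the crumb drawer stands out of the board's front, m: 0 fully home against its end stop, up to 0.07; starts 0.03 to 0.055. Moves along -x of the board as it opens; slides with about 1.5 N of friction and stays where it is left.
- drawer_pull (a point): Middle of the front face of the drawer's pull, an aluminium strip 130 mm long (along y) and 10 mm high, 10 mm proud of the 256 x 30 mm wooden drawer front. This point is 30 mm above the hob. Push here, or anywhere on the front, in the board's +x direction.
- leg (a joint): Travel of the sliding leg, m: 0 at the right, where its spring rests it, up to 0.14; grows as it moves left (+y of the board). A spring pushes it back to the right with 3 N at 0 rising to 6.5 N, and returns it if let go: the closed cam lever does not carry it. The leg carries the fence and the cam lever with it.
- fence (a point): Upright pale-wood stop fence on the sliding leg, 130 mm long (along x), 10 mm thick (y), from 3 to 34 mm above the board's top. Axes as the board's. This point: level with the board's top, in the plane of its right face (the face to push, looking to -y), midway along its length. (leg_c0 is the fence's solid.)
- fence_face (a point): Point on the right face of the fence, 35 mm to the front of its middle and 20 mm above the board's top: clear of the lever, a good place to push to the left.
- fence_pointer (a point): Tip of the 3 mm wide steel pointer that stands out of the front end of the fence, 8 mm above the board's top, in the middle of the fence's thickness (5 mm left of the face that is pushed).
- marker: Fixed aluminium marker clip, 14 mm wide, on the rim at the board's front, with a 3 mm wide steel ridge along x. Axes as the board's. Origin: level with the board's top under the middle of the clip; the ridge lies in y = 0 of this frame, and the fence is at the mark when the pointer tip has y = 0 here. The clip stands 55 to 115 mm left of where the pointer rests.
- marker_ridge (a point): Back end of the ridge, which the pointer tip faces (some 1.5 mm apart) when the fence is at the mark.
- cam (a joint): Swing of the black cam lever, rad: 0 open (leaning 0.38 to the front), 0.38 square to the fence, 0.76 closed (leaning 0.38 to the back, at its stop). Starts 0 to 0.1. Friction of 0.07 N m (1 to 2 N near the tip); it stays where it is left.
- cam_pivot (a point): Upright pivot of the cam lever, 22 mm above the board's top, 74 mm right of the fence's right face and 30 mm to the back of the fence's middle; the lever points from here left towards the fence. It stands on an arm of the leg, 24 mm wide (along x) and 7 mm high over the board's top, with a boss of 10 mm radius and 16 mm height under the pivot.
- cam_tip (a point): Centre of the round stud (12 mm wide) at the lever's end, 64 mm from its pivot, 23 mm above the board's top; the stud spans 15 to 31 mm, the 10 mm wide bar 17 to 27 mm above the top. The gap from stud to fence is 4 to 9 mm: shut fingers that stand against the fence's face meet the lever when they slide along the face to the back and sweep it closed. (Solids: cam_c2 bar, cam_c3 stud.)
- spice_jar: Loose glass spice jar with a screw cap, 45 mm wide and 106 mm high, behind the board. To be left alone. Origin: centre of its underside.
- tin: Loose food tin, 57 mm wide and 72 mm high, left of the hob. To be left alone. Origin: centre of its underside.
- salt_mill: Loose glass salt shaker with a metal top, 44 mm wide and 90 mm high, right of the drawer. To be left alone. Origin: centre of its underside.

How it is judged:
By the outcome, as a careful person would: the job done as asked, in the order asked, and still so for the second after the job is handed in, while the arm keeps its last pose, push and grip.
It also fails if it takes over 48 s, if anything falls off the work surface, if the arm or the gripper's body presses on something with over 40 N, if the wrist force passes 120 N, or if a joint passes its speed limit or range.

ROBOT

A 6-joint arm with a two-finger parallel gripper is mounted at the origin on a cart in front of the work surface, level with it; the furniture and walls round the work are solid. World frame = base frame: x ahead of the robot, y to its left, z up, the work surface at z = 0. Lengths are in m, angles in rad, forces in N, time in s.
With the tool pointing down it reaches from about 0.3 to 0.775 m from the base axis. Payload 14.6 kg.
Tool frame: the origin (TCP) lies midway between the tips of the shut fingers; the grasp point (between the pads) lies 19 mm behind it (ctrl.pinch_z is the distance from the TCP to the grasp point, in m); z points along the fingers, y is the line along which they close (so a half turn about z gives the same grasp; the last joint's range is limited). The gripper opens to 94 mm and grips with 3 to 60 N. Pads are 16 mm wide; open, the fingers measure 119 mm over their backs; the gripper's body (75 mm by 177 mm) begins 78 mm behind the grasp point.
Start: joints at [-1.379, 0.3, 1.521, -0, 1.321, -0.067], TCP at [0.141, -0.532, 0.205] pointing down, gripper open.
Joint ranges: [-3.03, 3.03], [-0.79, 2.21], [0.23, 2.52], [-1.04, 4.18], [0, 3.07], [-2.55, 2.55]. Speed limits (rad/s): [2.22, 2.22, 2.57, 3.14, 3.14, 3.14].

INTERFACE

Orientations are given as [roll, pitch, yaw] about the fixed x, y, z axes, in that order (R = Rz(yaw) Ry(pitch) Rx(roll)).
In Python, from station import ctrl gives the robot as it stands.
- The arm moves only by the tool jog_arm, never from a script. Its argument "motion" is a list of rows, each a list of 7 numbers: the shift along the tool's x, y, z in m, then the turn, a rotation vector about the tool's x, y, z in rad, then the opening, from -1 (shut) to 1 (fully open). In form: [[tx, ty, tz, rx, ry, rz, gripper], ...]. A call has 1 to 5 rows; each row shifts and turns the commanded pose from where the row before left it, along the tool's axes as they then stand; what a row does not reach is not made up. A row lasts 1/10 s, in which the tool goes at most 50 mm and 8.59 degrees, less where a joint would pass 70% of its speed; a pose out of reach is approached as far as the arm can. A call is refused whole if a number of a shift passes 0.05 or a number of a turn 0.15, either way. A call with a gripper value outside its range is refused whole. The fingers move at their own pace and stop on an object; "squeeze" is the grip in N (left out, the last holds). Time passes only in rows, so rows that do not move let the fingers close. It gives the time, the measured TCP pose, the force, the opening and the grip force at its end, in the units of the state.
- ctrl.get_obs(): the state, without advancing time (a new reading comes with each control period).
- ctrl.camera(name): name is "side" or "top"; returns the picture (384x512x3 uint8, red, green, blue); there is no depth.
- ctrl.camera_model(name): a dict with "intrinsics" (3x3 intrinsics, pixels), "rvec" (rotation vector, rad) and "tvec" (3), from world to camera coordinates, as OpenCV has them. Camera axes: x right, y down, z forward; pixel columns grow to the right and rows downward; lengths in m; the calibration is good to about 2 mm. A picture is of the moment at which its call begins. camera_model takes no time and is no camera call.
- ctrl.hand_in(): hands the job in; it is judged then, once.
The state is a dict: "time_s": time; "qpos": joint angles; "joint_vel": joint speeds; "tau": joint torques, N m; "ee_pos": TCP position; "eef_rot": TCP orientation; "force": force on the tool from outside, world axes, zero at the start; "moment": the same for the moment, N m; "grip_width": finger opening in m; "grip_force": force on a finger pad.
Only numpy, scipy, OpenCV 4.12 (cv2) and the standard library are available. Lean on these libraries where they do the work, as an engineer would, in place of code of your own. Each camera call takes 0.05 s, during which the arm holds its last target. There are 200 camera calls.

## Working session

There is one attempt and no reset: what is moved stays moved. The work goes in short steps, Python scripts to look and compute and a tool call to move; the robot and the scene stay as the last step left them, time stands still between calls to the robot, and variables do not carry over. Pictures are saved under pics/ and viewed, at most 10 in all, crops included, and the job is handed in when it is done.

Besides the shell and the picture viewer there is one more tool, called after "Call:" as name(argument=value, ...) on one line, values as JSON. jog_arm: Moves the arm, as the interface text tells. Its arguments: {"type":"object","properties":{"motion":{"type":"array"},"squeeze":{"type":"number"}},"required":["motion"]}

```bash
mkdir -p pics; python3 - <<'E'
from station import ctrl
import cv2
for n in("top","side"):
    cv2.imwrite(f"pics/{n}0.png",cv2.resize(ctrl.camera(n)[:,:,::-1],(800,600),interpolation=cv2.INTER_CUBIC))
    print(ctrl.camera_model(n))
o=ctrl.get_obs();print(o)
E
```

```text
{'intrinsics': array([[395.9531045 ,   0.        , 255.35506317],
       [  0.        , 395.9531045 , 198.04836089],
       [  0.        ,   0.        ,   1.        ]]), 'rvec': array([ 2.112754  , -2.11490975,  0.18860499]), 'tvec': array([0.29641871, 0.58411794, 0.89797763])}
{'intrinsics': array([[373.5778754 ,   0.        , 257.17728861],
       [  0.        , 373.5778754 , 186.84603244],
       [  0.        ,   0.        ,   1.        ]]), 'rvec': array([ 1.32389706, -2.02706359,  1.05199611]), 'tvec': array([0.48563603, 0.31055865, 0.61017327])}
{'time_s': 0.1, 'qpos': array([-1.37861535e+00,  3.00421510e-01,  1.52152033e+00,  5.49485046e-06,
        1.32071843e+00, -6.66196162e-02]), 'joint_vel': array([ 5.98664477e-04, -8.72182955e-04, -1.23056663e-03,  7.41039864e-04,
       -4.84077931e-05,  1.47114076e-05]), 'tau': array([ 1.67906546e-03, -5.32642472e+01, -3.53282690e+01,  7.09686032e-02,
        2.35025020e-02, -6.04702609e-05]), 'ee_pos': array([ 0.14069857, -0.53144906,  0.20493924]), 'eef_rot': array([-3.14052776e+00, -7.63820935e-05,  2.58799194e-01]), 'force': array([-0.34770393, -0.26546031,  0.20308993]), 'moment': array([ 0.06045778, -0.04685466,  0.04003501]), 'grip_force': 0.0, 'grip_width': 0.09417760661949441}
```

View pics/top0.png

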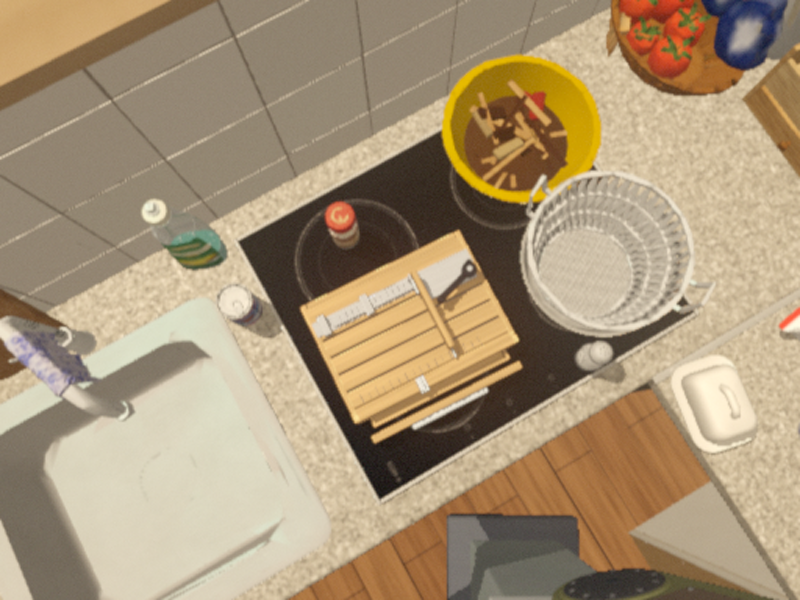

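View pics/side0.png

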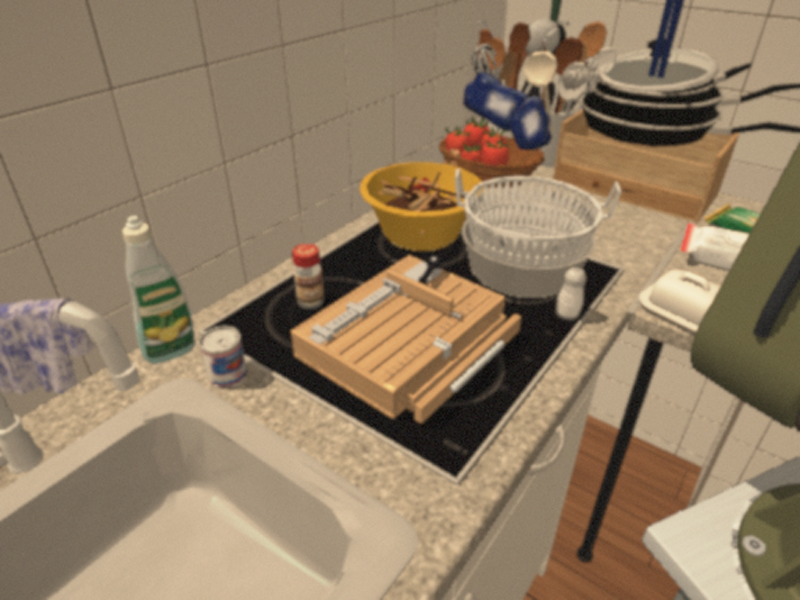

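The top view shows the board centred near (410,325), with the fence from (418,275) to (455,352), the lever to its right and the marker clip at (422,384). The drawer is open, with its front running from (373,437) to (521,367). The mill is at (597,353), clear of the drawer.

```bash
cat > h.py <<'E'
from station import ctrl
import cv2, numpy as np
def crop(n,x,y,w,h,s,f):
    cv2.imwrite(f,cv2.resize(ctrl.camera(n)[y:y+h,x:x+w,::-1],(w*s,h*s),interpolation=cv2.INTER_CUBIC))
def ray(n,uv,z):
    m=ctrl.camera_model(n);R=cv2.Rodrigues(m["rvec"])[0];t=m["tvec"]
    d=R.T@np.linalg.solve(m["intrinsics"],[uv[0],uv[1],1]);c=-R.T@t
    return c+d*(z-c[2])/d[2]
def proj(n,p):
    m=ctrl.camera_model(n)
    return cv2.projectPoints(np.atleast_2d(p).astype(float),m["rvec"],m["tvec"],m["intrinsics"],None)[0][:,0]
E
python3 -c "
from h import *
crop('top',185,142,155,148,4,'pics/topc.png')"
```

```text
(no output)
```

View pics/topc.png

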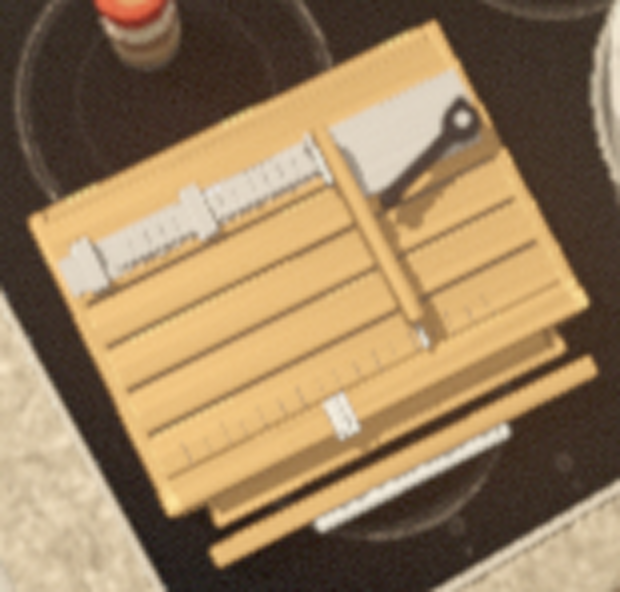

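The crop shows the board's corners at (32,217), (434,22), (588,300) and (172,516), and the pointer tip at about (427,344). The clip centre is at (341,417), the cam pivot at (462,120) and the lever tip at (388,200). The pull runs from (320,525) to (507,430).

```bash
cat >> h.py <<'E'
def c2(x,y): return (184.6+x/4,141.6+y/4)
from scipy.optimize import least_squares
C=np.array([[.1,.14],[.1,-.14],[-.1,-.14],[-.1,.14]])
W=np.array([ray('top',c2(*p),.055)[:2] for p in[(32,217),(434,22),(588,300),(172,516)]])
def T(q,P):
    c,s=np.cos(q[2]),np.sin(q[2]);return P@np.array([[c,s],[-s,c]])+q[:2]
fit=least_squares(lambda q:(T(q,C)-W).ravel(),[.5,0,.45]);q=fit.x
def tob(p): 
    c,s=np.cos(q[2]),np.sin(q[2]);return (np.array(p)[:2]-q[:2])@np.array([[c,-s],[s,c]])
E
python3 -c "
from h import *
np.set_printoptions(precision=4,suppress=True)
print(q,fit.fun*1e3)
for n,p,z in[('pointer',(427,344),.063),('clipc',(341,417),.058),('pivot',(462,120),.083),('tip',(388,200),.08),('pullL',(320,525),.035),('pullR',(507,430),.035),('fenceFrontTop',(415,320),.089),('fenceBack',(322,130),.089)]:
    w=ray('top',c2(*p),z);print(n,w,tob(w))
w=ray('top',(597/1.5625,350/1.5625),.085);print('mill',w,tob(w))
w=ray('top',(341/1.5625,213/1.5625),.106);print('jar',w,tob(w))
"
```

```text
[0.564  0.2812 0.4671] [-0.6467  2.6333  2.5655 -0.9563 -1.5899 -1.9831 -0.3288  0.3061]
pointer [0.5121 0.2105 0.063 ] [-0.0782 -0.0397]
clipc [0.4695 0.2616 0.058 ] [-0.0933  0.0251]
pivot [0.6435 0.189  0.083 ] [ 0.0295 -0.1181]
tip [0.5956 0.2334 0.08  ] [ 0.0067 -0.0569]
pullL [0.407 0.274 0.035] [-0.1434  0.0643]
pullR [0.4633 0.1611 0.035 ] [-0.144  -0.0619]
fenceFrontTop [0.5229 0.2192 0.089 ] [-0.0646 -0.0368]
fenceBack [0.6361 0.2724 0.089 ] [ 0.0604 -0.0403]
mill [0.5175 0.003  0.085 ] [-0.1668 -0.2275]
jar [0.7244 0.3831 0.106 ] [0.1891 0.0188]
```

Call:
jog_arm(motion=[[0.046,-0.0055,0,0,0,-0.089,-1],[0.046,-0.0055,0,0,0,-0.089,-1],[0.046,-0.0055,0,0,0,-0.089,-1],[0.046,-0.0055,0,0,0,-0.089,-1],[0.046,-0.0055,0,0,0,-0.089,-1]], squeeze=20)

```text
time_s: 0.65
ee_pos: [0.3373, -0.4092, 0.2052]
eef_rot: [-3.141, -0.0, 0.707]
force: [0.2, 0.1, 0.1]
grip_width: 0.0576
grip_force: 0.0
```

Call:
jog_arm(motion=[[0.045,-0.0055,0,0,0,-0.089,-1],[0.045,-0.0055,0,0,0,-0.089,-1],[0.045,-0.0055,0,0,0,-0.089,-1],[0.045,-0.0055,0,0,0,-0.089,-1],[0.045,-0.0055,0,0,0,-0.089,-1]])

```text
time_s: 1.15
ee_pos: [0.4575, -0.219, 0.2052]
eef_rot: [-3.141, -0.0, 1.152]
force: [0.7, -0.6, -0.1]
grip_width: 0.0174
grip_force: 0.0
```

Call:
jog_arm(motion=[[0.042,-0.0055,0,0,0,-0.089,-1],[0.042,-0.0055,0,0,0,-0.089,-1],[0.042,-0.0055,0,0,0,-0.089,-1],[0.042,-0.0055,0,0,0,-0.089,-1],[0.042,-0.0055,0,0,0,-0.089,-1]])

```text
time_s: 1.65
ee_pos: [0.4805, -0.0103, 0.2053]
eef_rot: [-3.141, -0.0, 1.597]
force: [1.2, 0.1, -0.8]
grip_width: 0.0004
grip_force: 0.0
```

Call:
jog_arm(motion=[[0.04,-0.0055,0,0,0,-0.089,-1],[0.04,-0.0055,0,0,0,-0.089,-1],[0.04,-0.0055,0,0,0,-0.089,-1],[0.04,-0.0055,0,0,0,-0.089,-1],[0,0,0,0,0,-0.089,-1]])

```text
time_s: 2.15
ee_pos: [0.4326, 0.1449, 0.2054]
eef_rot: [-3.141, -0.001, 2.046]
force: [1.2, -0.9, 0.3]
grip_width: 0.0004
grip_force: 0.0
```

```bash
cat >> h.py <<'E'
def st():
    o=ctrl.get_obs();y=o['eef_rot'][2]
    f=o['force'];c,s=np.cos(q[2]),np.sin(q[2])
    print('t',o['time_s'],'ee',o['ee_pos'],o['eef_rot'],'board',tob(o['ee_pos']),'yawerr',q[2]+np.pi/2-y,'F_b',c*f[0]+s*f[1],-s*f[0]+c*f[1],f[2],'w',o['grip_width'])
E
python3 -c "
from h import *
st()"
```

```text
t 2.15 ee [0.43263452 0.14493025 0.2054326 ] [-3.14148747e+00 -5.55541512e-04  2.04638333e+00] board [-0.17868179 -0.06250013] yawerr -0.008519714518645305 F_b 0.6592971672835601 -1.3579497492519104 0.25327086362660933 w 0.00042823894902528425
```

Call:
jog_arm(motion=[[0.03,-0.004,0,0,0,0.0085,-1],[0.032,-0.004,0.03,0,0,0,-1],[0,0,0.05,0,0,0,-1],[0,0,0.05,0,0,0,-1],[0,0,0.05,0,0,0,-1]])

```text
time_s: 2.65
ee_pos: [0.3991, 0.1939, 0.024]
eef_rot: [3.141, 0.0, 2.031]
force: [0.8, 1.9, -1.1]
grip_width: 0.0005
grip_force: 0.0
```

Call:
jog_arm(motion=[[0,0.01,0,0,0,0,-1],[0,0.01,0,0,0,0,-1],[0,0.01,0,0,0,0,-1],[0,0.005,0,0,0,0,-1],[0,0.005,0,0,0,0,-1]])

```text
time_s: 3.15
ee_pos: [0.437, 0.2122, 0.0276]
eef_rot: [3.138, 0.0, 2.03]
force: [-1.9, -0.4, 9.2]
grip_width: 0.0007
grip_force: 4.0
```

```bash
python3 -c "
from h import *
st()"
```

```text
t 3.15 ee [0.4369878  0.21215291 0.02761833] [3.13779809e+00 3.60712651e-04 2.03027961e+00] board [-0.14452645 -0.00443765] yawerr 0.00758400399587611 F_b -1.8782727596486115 0.4658672042975844 9.18279293798333 w 0.0006853750952809435
```

Call:
jog_arm(motion=[[0,-0.02,0,0,0,-0.007,-1],[0,-0.015,0,0,0,0,-1],[0,0,0.014,0,0,0,-1],[0.004,0.015,0,0,0,0,-1],[0,0.015,0,0,0,0,-1]])

```text
time_s: 3.65
ee_pos: [0.4299, 0.2136, 0.0127]
eef_rot: [3.14, 0.0, 2.037]
force: [0.1, 0.2, 0.6]
grip_width: 0.0008
grip_force: 0.0
```

```bash
python3 -c "
from h import *
st();crop('side',180,155,170,125,4,'pics/s1.png')"
```

```text
t 3.65 ee [0.42989607 0.21360128 0.01272138] [3.13966009e+00 1.17864944e-04 2.03736696e+00] board [-1.50206447e-01  4.87737670e-05] yawerr 0.0004966593898516614 F_b 0.1960474651429573 0.1056886299181514 0.6190528529273895 w 0.0007874689283115715
```

View pics/s1.png

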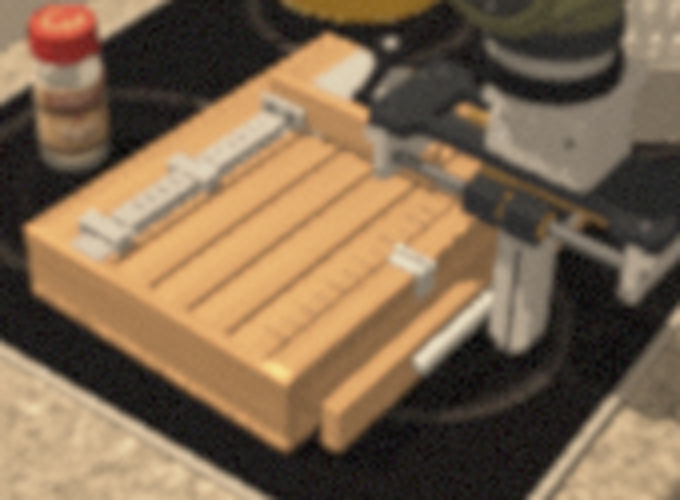

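The side view shows the fingers upright in front of the pull. The drawer is still about 20 mm out, and nothing else has been touched.

Call:
jog_arm(motion=[[0,0.007,0,0,0,0,-1],[0,0.006,0,0,0,0,-1],[0,0.005,0,0,0,0,-1],[0,0.004,0,0,0,0,-1],[0,0.004,0,0,0,0,-1]])

```text
time_s: 4.2
ee_pos: [0.4523, 0.2246, 0.0115]
eef_rot: [-3.141, -0.0, 2.037]
force: [-1.6, -1.4, 1.1]
grip_width: 0.0004
grip_force: 0.9
```

```bash
python3 -c "
from h import *
st()"
```

```text
t 4.2 ee [0.45225385 0.22463928 0.01148011] [-3.14141175e+00 -7.21644734e-06  2.03726460e+00] board [-0.12527327 -0.00016251] yawerr 0.0005990124777750516 F_b -2.045008872301019 -0.5070806670895479 1.0824763801472719 w 0.0004142092548945914
```

Call:
jog_arm(motion=[[0,0.003,0,0,0,0,-1],[0,0.003,0,0,0,0,-1],[0,0.002,0,0,0,0,-1],[0,0.002,0,0,0,0,-1],[0,0.002,0,0,0,0,-1]])

```text
time_s: 4.7
ee_pos: [0.454, 0.2258, 0.0107]
eef_rot: [-3.117, -0.001, 2.038]
force: [-77.9, -42.2, 69.8]
grip_width: 0.0003
grip_force: 45.1
```

```bash
python3 -c "
from h import *
st()"
```

```text
t 4.7 ee [0.45403794 0.22578275 0.0106923 ] [-3.11668223e+00 -6.26618314e-04  2.03786122e+00] board [-1.23165403e-01  5.51697257e-05] yawerr 2.3989988595651823e-06 F_b -88.54731059969889 -2.560399906788284 69.7631620074409 w 0.00030397262013289383
```

The drawer is at its stop, and the force is high (about 113 N). I'm backing off.

Call:
jog_arm(motion=[[0,-0.008,0,0,0,0,-1],[0,-0.008,0,0,0,0,-1],[0,-0.015,0,0,0,0,-1],[0,-0.015,-0.02,0,0,0,-1],[0,0,0,0,0,0,-1]])

```text
time_s: 5.2
ee_pos: [0.4219, 0.2093, 0.033]
eef_rot: [3.139, 0.0, 2.037]
force: [0.3, -0.2, 0.1]
grip_width: 0.0003
grip_force: 0.0
```

```bash
python3 -c "
from h import *
st();crop('top',185,142,155,148,4,'pics/t2.png')"
```

```text
t 5.2 ee [0.42185527 0.20930778 0.03299488] [3.13894562e+00 2.31158159e-04 2.03731750e+00] board [-0.15931925 -0.00016434] yawerr 0.0005461167324343208 F_b 0.11605916574116204 -0.3324968660903749 0.102518884868224 w 0.00033180123795615527
```

View pics/t2.png

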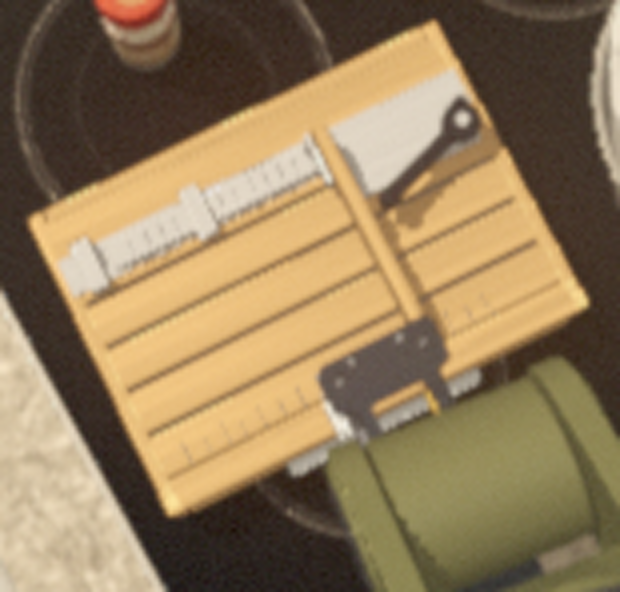

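The picture shows the drawer front now flush under the board's edge, with only the pull proud at (293,470), so the drawer is home. The fence and lever haven't moved.

Call:
jog_arm(motion=[[0,0,-0.05,0,0,0,-1],[0,0,-0.05,0,0,0,-1],[-0.035,0.041,-0.007,0,0,0,-1],[-0.035,0.041,0,0,0,0,-1],[0,0.041,0,0,0,0,-1]])

```text
time_s: 5.75
ee_pos: [0.5584, 0.202, 0.1381]
eef_rot: [3.14, 0.001, 2.034]
force: [0.1, -0.3, 0.7]
grip_width: 0.0006
grip_force: 0.0
```

Call:
jog_arm(motion=[[0,0,0.03,0,0,0,-1],[0,0,0.03,0,0,0,-1],[0,0,0.012,0,0,0,-1],[0.005,0,0,0,0,0,-1],[0,0,0,0,0,0,-1]])

```text
time_s: 6.25
ee_pos: [0.5532, 0.2093, 0.0669]
eef_rot: [3.14, 0.0, 2.038]
force: [0.3, -0.1, 0.7]
grip_width: 0.0007
grip_force: 0.0
```

```bash
python3 -c "
from h import *
st()"
```

```text
t 6.25 ee [0.55321526 0.20928205 0.06687271] [3.14031327e+00 9.45674238e-05 2.03766236e+00] board [-0.04204047 -0.05933472] yawerr 0.00020125396107539828 F_b 0.17325180536052007 -0.21497026369745245 0.6890671155315817 w 0.0007055169839452857
```

Call:
jog_arm(motion=[[0.01,0,0,0,0,0,-1],[0.015,0,0,0,0,0,-1],[0.015,0,0,0,0,0,-1],[0.015,0,0,0,0,0,-1],[0.008,0,0,0,0,0,-1]])

```text
time_s: 6.75
ee_pos: [0.5249, 0.2661, 0.0675]
eef_rot: [3.138, 0.001, 2.038]
force: [4.8, -4.0, 2.0]
grip_width: 0.0004
grip_force: 2.7
```

Call:
jog_arm(motion=[[0.002,0,0,0,0,0,-1],[0,0,0,0,0,0,-1]])

```text
time_s: 6.95
ee_pos: [0.524, 0.2669, 0.067]
eef_rot: [3.14, 0.0, 2.038]
force: [2.3, -3.6, 3.1]
grip_width: 0.0006
grip_force: 2.1
```

```bash
python3 -c "
from h import *
st();crop('side',235,155,75,75,8,'pics/s2.png');crop('top',205,165,120,110,5,'pics/t3.png')"
```

```text
t 6.95 ee [0.52401559 0.26694241 0.06696657] [3.13971246e+00 4.15237026e-04 2.03773740e+00] board [-0.04214993  0.00529752] yawerr 0.00012621859487138565 F_b 0.4618582214752831 -4.233119746725329 3.122744643069919 w 0.000610411871614644
```

View pics/s2.png

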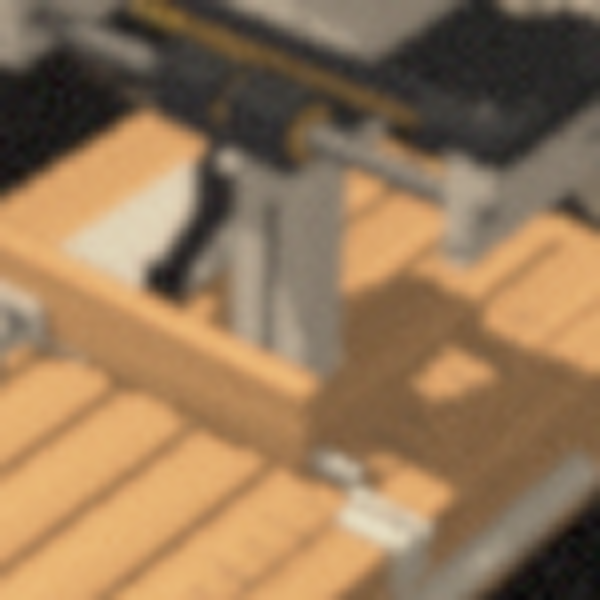

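View pics/t3.png

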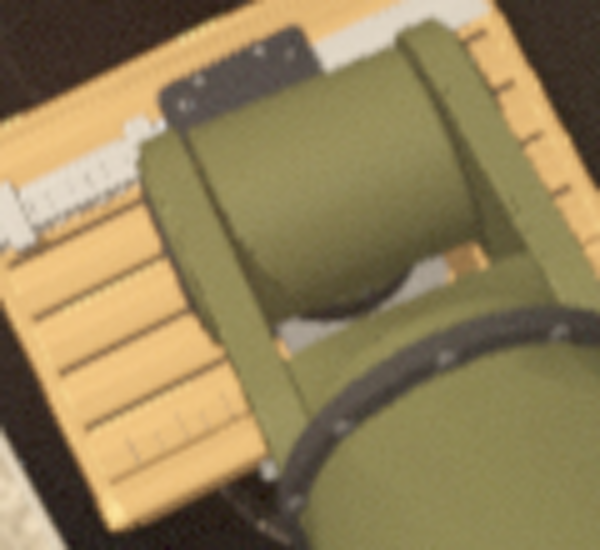

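The side crop shows the pointer from (320,460) to (360,485), still right of the clip at (340–430, 490–540). That is about 7 mm short, and the top view is hidden by the arm. I'll push 5 mm more and look closely.

Call:
jog_arm(motion=[[0.003,0,0,0,0,0,-1],[0.002,0,0,0,0,0,-1],[0,0,0,0,0,0,-1]])

```text
time_s: 7.35
ee_pos: [0.5215, 0.2709, 0.0661]
eef_rot: [3.141, 0.0, 2.037]
force: [2.2, -3.4, 2.7]
grip_width: 0.0005
grip_force: 2.1
```

```bash
cat >> h.py <<'E'
def avg(f,n=8,x=260,y=200,w=40,h=30,s=20):
    a=np.mean([ctrl.camera('side').astype(float) for _ in range(n)],0)[y:y+h,x:x+w,::-1]
    a=np.clip((a-20)*1.2,0,255).astype(np.uint8)
    cv2.imwrite(f,cv2.resize(a,(w*s,h*s),interpolation=cv2.INTER_LANCZOS4))
def bw(x,y,z): return [*T(q,np.array([x,y])),z]
E
python3 -c "
from h import *
st();avg('pics/a1.png')
print('now pointer', [((proj('side',bw(x,y,z))[0]-[260,200])*20+9.5).round(0) for x,y,z in [(-.066,.0233,.063),(-.078,.0233,.063),(-.08,.0251,.063),(-.1,.0251,.063)]])
"
```

```text
t 7.35 ee [0.52145582 0.27091318 0.06605451] [3.14142865e+00 6.82203322e-05 2.03705093e+00] board [-0.04264761  0.00999557] yawerr 0.0008126888508432906 F_b 0.4078082954565272 -3.9703867986980406 2.748129337592519 w 0.00047473873426275937
now pointer [array([277., 265.]), array([361., 308.]), array([366., 324.]), array([509., 397.])]
```

View pics/a1.png

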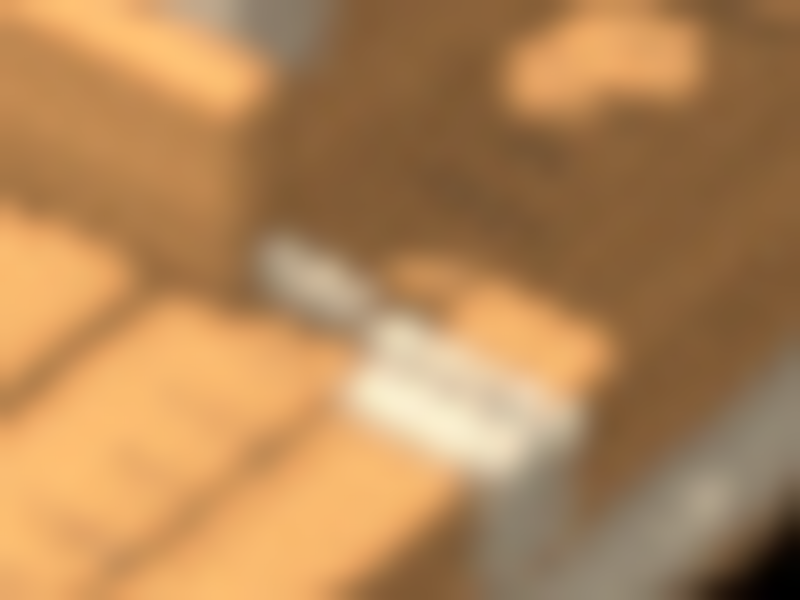

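The pointer runs from (270,255) to (365,308). The ridge is the bright strip from (400,325) to (570,405), nearly in line with the pointer. I'll measure the remaining offset with brightness profiles across both.

```bash
python3 - <<'E'
from h import *
from scipy.ndimage import map_coordinates as mc
def prof(n,g,x0,x1,ys,z):
    out=[]
    for y in ys:
        p=proj(n,[bw(x,y,z) for x in np.linspace(x0,x1,15)])
        out.append(mc(g,[p[:,1],p[:,0]],order=3).mean())
    return np.array(out).round(0).astype(int)
img=np.mean([ctrl.camera('side').astype(float) for _ in range(8)],0)[:,:,2]  # blue: metal vs wood
ys=np.arange(.012,.038,.001)
print((ys*1e3).round().astype(int))
print('side pointer',prof('side',img,-.068,-.075,ys,.063))
for a,b in((-.083,-.090),(-.090,-.097)):print('side ridge',prof('side',img,a,b,ys,.063))
# first top picture (pointer at rest)
t=cv2.imread('pics/top0.png').astype(float)[:,:,0];t=cv2.resize(t,(512,384),interpolation=cv2.INTER_AREA)
y2=np.arange(-.052,-.026,.001);print((y2*1e3).round().astype(int));print('top pointer',prof('top',t,-.070,-.077,y2,.063))
print((ys*1e3).round().astype(int))
for a,b in((-.083,-.09),(-.09,-.097)):print('top ridge',prof('top',t,a,b,ys,.063))
s=cv2.imread('pics/side0.png').astype(float)[:,:,0];s=cv2.resize(s,(512,384),interpolation=cv2.INTER_AREA)
print('side0 pointer',prof('side',s,-.068,-.075,y2,.063))
print('side0 ridge',prof('side',s,-.083,-.097,ys,.063))
for n in('top','side'):
  a=proj(n,[bw(-.09,.025,.063),bw(-.09,.026,.063),bw(-.09,.025,.064)]);print(n,a[1]-a[0],a[2]-a[0])
E
```

```text
[12 13 14 15 16 17 18 19 20 21 22 23 24 25 26 27 28 29 30 31 32 33 34 35
 36 37]
side pointer [ 67  67  68  70  75  82  93 104 116 126 133 135 133 128 120 112 103  96
  91  90  91  94  98 101 105 107]
side ridge [ 95  97  98  98  97  97 100 106 116 130 144 156 165 168 167 165 163 163
 164 166 167 167 165 160 151 141]
side ridge [102 106 108 110 111 112 115 120 128 138 148 156 161 164 165 167 169 172
 178 183 189 192 192 188 180 169]
[-52 -51 -50 -49 -48 -47 -46 -45 -44 -43 -42 -41 -40 -39 -38 -37 -36 -35
 -34 -33 -32 -31 -30 -29 -28 -27]
top pointer [ 87  84  82  80  78  78  79  81  87 101 125 152 172 175 164 148 134 125
 121 120 120 121 122 122 123 122]
[12 13 14 15 16 17 18 19 20 21 22 23 24 25 26 27 28 29 30 31 32 33 34 35
 36 37]
top ridge [122 121 122 126 137 157 182 202 210 209 204 204 207 212 214 215 215 212
 200 182 160 141 130 124 123 122]
top ridge [122 122 123 127 138 156 179 197 205 203 198 198 203 210 214 217 218 214
 203 184 162 143 131 126 124 124]
side0 pointer [ 99  99  98  98  99 100 103 107 112 117 121 123 123 121 117 112 105  99
  92  88  84  82  82  83  85  88]
side0 ridge [101 101 101 101 101 103 106 112 120 129 139 147 153 155 156 157 157 159
 162 165 167 167 165 160 153 144]
top [-0.37901276  0.19269844] [ 0.00851641 -0.03247752]
side [-0.26473083  0.22147434] [ 0.01929222 -0.34270679]
```

Top view: the clip centre is at y = 24.1 mm and the pointer at rest at −39.4, so 63.5 mm of travel is needed. Side view: the pointer has moved from −40.5 to 23.0, which is 63.5 mm. The fence is at the mark, so I'll sweep the lever.

Call:
jog_arm(motion=[[0,0.012,0,0,0,0,-1],[0,0.012,0,0,0,0,-1],[0,0.012,0,0,0,0,-1],[0,0.012,0,0,0,0,-1],[0,0.012,0,0,0,0,-1]])

```text
time_s: 8.65
ee_pos: [0.5741, 0.2976, 0.0647]
eef_rot: [-3.138, -0.0, 2.037]
force: [-2.4, -6.6, 0.8]
grip_width: 0.0003
grip_force: 3.6
```

```bash
python3 -c "
from h import *
st()"
```

```text
t 8.65 ee [0.57412548 0.29764151 0.06472793] [-3.13755941e+00 -4.02539009e-05  2.03741035e+00] board [0.01641569 0.01014555] yawerr 0.0004532644245487383 F_b -5.109348522211913 -4.816498703290773 0.7626314275529182 w 0.00027412225488490215
```

Call:
jog_arm(motion=[[0,0.004,-0.001,0,0,0,-1],[0,0.003,0,0,0,0,-1],[0,0.003,0,0,0,0,-1],[0,0.002,0,0,0,0,-1],[0,0.001,0,0,0,0,-1]])

```text
time_s: 9.15
ee_pos: [0.5856, 0.3034, 0.0657]
eef_rot: [-3.138, -0.0, 2.037]
force: [-2.1, -6.7, -1.2]
grip_width: 0.0
grip_force: 2.8
```

```bash
python3 -c "
from h import *
st()"
```

```text
t 9.15 ee [0.58561658 0.30337806 0.06567479] [-3.13797884e+00 -6.30849865e-05  2.03727819e+00] board [0.029259   0.01009358] yawerr 0.0005854271541294587 F_b -4.905874730698047 -4.997122299512885 -1.158155035385506 w 2.890536960964104e-05
```

Still moving freely, so I'll go on in 1–2 mm steps until the force rises.

Call:
jog_arm(motion=[[0,0.002,0,0,0,0,-1],[0,0.001,0,0,0,0,-1],[0,0.001,0,0,0,0,-1]])

```text
time_s: 9.45
ee_pos: [0.5891, 0.3052, 0.0657]
eef_rot: [-3.138, -0.0, 2.037]
force: [-1.8, -6.3, -0.7]
grip_width: 0.0009
grip_force: 2.8
```

Call:
jog_arm(motion=[[0,0.001,0,0,0,0,-1],[0,0.001,0,0,0,0,-1]])

```text
time_s: 9.65
ee_pos: [0.5908, 0.306, 0.0657]
eef_rot: [-3.138, -0.0, 2.037]
force: [-4.6, -8.0, 0.4]
grip_width: 0.0004
grip_force: 3.9
```

```bash
python3 -c "
from h import *
st()"
```

```text
t 9.65 ee [0.59078967 0.30598747 0.0657263 ] [-3.13764530e+00 -5.89265550e-05  2.03727416e+00] board [0.03505296 0.01009422] yawerr 0.000589450840851935 F_b -7.709103987431822 -5.086710102004405 0.3930196069615774 w 0.0003535484321048847
```

Call:
jog_arm(motion=[[0,0.001,0,0,0,0,-1],[0,0.0005,0,0,0,0,-1]])

```text
time_s: 9.85
ee_pos: [0.5914, 0.3063, 0.0655]
eef_rot: [-3.135, -0.0, 2.037]
force: [-9.8, -10.3, 3.1]
grip_width: 0.0006
grip_force: 6.7
```

```bash
python3 -c "
from h import *
st()"
```

```text
t 9.85 ee [0.59135346 0.3062988  0.06549384] [-3.13517078e+00 -1.20717855e-04  2.03721818e+00] board [0.03569654 0.01011835] yawerr 0.0006454375874467289 F_b -13.43518559332651 -4.811400783252744 3.114622675157798 w 0.0005629480739555262
```

The force is rising with little motion, so the stop is reached. One more small press, then I'll check the lever and the pointer.

Call:
jog_arm(motion=[[0,0.0005,0,0,0,0,-1],[0,0,0,0,0,0,-1]])

```text
time_s: 10.05
ee_pos: [0.5915, 0.3064, 0.0654]
eef_rot: [-3.134, -0.0, 2.037]
force: [-10.7, -12.1, 2.8]
grip_width: 0.0004
grip_force: 7.2
```

```bash
python3 - <<'E'
from h import *
from scipy.ndimage import map_coordinates as mc
st()
fr=np.mean([ctrl.camera('side').astype(float) for _ in range(8)],0)
img=fr[:,:,2];ys=np.arange(.014,.034,.001)
for a,b in((-.068,-.075),(-.083,-.090)):
    print([int(mc(img,proj('side',[bw(x,y,.063) for x in np.linspace(a,b,15)])[:,::-1].T,order=3).mean()) for y in ys])
cv2.imwrite('pics/end.png',cv2.resize(fr[140:230,215:335,::-1].astype(np.uint8),(720,540),interpolation=cv2.INTER_CUBIC))
face=.0111
for th in(.0,.2,.38):print(th,(proj('side',bw(.03+.064*np.sin(th),face-.074+.064*np.cos(th)+.0,.086))[0]-[215,140])*6)
E
```

```text
t 10.05 ee [0.59154031 0.30636756 0.06539173] [-3.13437664e+00 -1.18034057e-04  2.03715455e+00] board [0.03589434 0.01009561] yawerr 0.0007090677871444129 F_b -15.042838891037992 -5.957210735776779 2.7972776327383895 w 0.0004088873213581876
[106, 104, 102, 102, 105, 112, 120, 129, 135, 137, 136, 131, 123, 114, 105, 98, 93, 91, 92, 95, 99]
[102, 101, 100, 99, 101, 107, 117, 131, 146, 159, 167, 171, 170, 168, 165, 164, 166, 168, 170, 170, 168]
0.0 [195.50599932 268.41720674]
0.2 [173.72276786 255.49723637]
0.38 [158.65442523 242.14522521]
```

View pics/end.png

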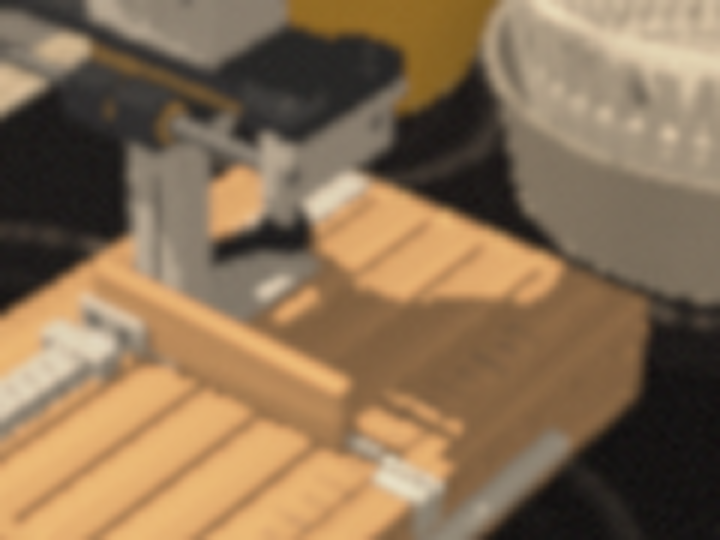

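The lever is swept back to its stop behind the fingers, with its pivot at about (290,235). The pointer at (365,450) lines up with the ridge, and its measured position is unchanged at 23.1. I'm handing in.

```bash
python3 -c "
from h import *
print(ctrl.hand_in());st()"
```

```text
the job is handed in; nothing more can be done
None
the job is handed in; nothing more can be done
```

I handed the job in with the drawer pushed home, the fence held at the mark to within about 0.5 mm by my camera measurements, and the lever closed against its stop. The jar, tin and mill were not touched. The wrist force peaked at about 113 N (limit 120 N) when the drawer hit its end stop. The hand-in returned no verdict.

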